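Unscrew the finial of the diya stand

TASK

The diya stand is to be taken apart for polishing: unscrew its top finial cap (anticlockwise seen from above) without pulling or wrenching it against its thread, and keep hold of it as it comes free so that the spring underneath does not throw it off. Carry it to the white bowl, set it down gently in the middle, upright with its open end down, and let go; leave the bowl and everything else where it is.

Things in the scene. Friction and masses are not known exactly. Their poses are not given: they have to be found in the camera images.
- stand: three-tier stainless steel diya stand, fixed to the table, 155 mm tall to the top of its threaded stud, dishes 160, 124 and 92 mm across at heights 10-24, 62-76 and 110-124 mm; origin at the middle of its underside on the table, z up
- stud (a point): foot of the stand's threaded stud, on its axis, 128 mm above the table. Stud 27 mm long, 25 mm across over its right-hand thread. The cap's open end starts 2 to 3.5 mm above this point, climbs steadily, by a pitch to be felt, when turned anticlockwise (seen from above) and comes free somewhere between one and one and a half turns; a spring plunger in the stud then lifts it some 4 mm more
- cap: steel finial cap, 70 g, 54 mm tall; origin at the centre of its lower, open end, z up along its axis. Skirt 33 mm in diameter from 0 to 30 mm with a 27 mm bore 30 mm deep and two inner lugs; above it a solid round knurled knob, 38 mm in diameter, from 30 to 54 mm. A red mark on top, towards the cap's +x, shows its turning.
- cap_grip (a point): middle of the knob to grip, on the cap's axis, 42 mm above its open end. On the thread the cap has about 1 mm play, stays where it is left and takes up to 0.12 N m to turn. The spring pushes it up against the thread with 7 N screwed home, 3.5 N when it frees; pulling, pushing or prying it on the thread with more than about 5 N on top of that may harm the thread
- bowl: loose white ceramic bowl, 170 mm across the rim, 48 mm high, 450 g; origin at the centre of its underside, inner floor 5 mm above it, flat for about 34 mm about the middle
- bowl_in (a point): centre of the bowl's inner floor, 5 mm above the table
- diya_a: bystander: loose orange ceramic diya, 81 mm across, 27 mm high; origin under its centre
- diya_b: bystander: second orange diya, the same
- tealight: bystander: loose clear glass tealight holder, 68 mm across, 60 mm high; origin under its centre
- sprayer: bystander: loose green spray bottle with a white head and lever trigger, 72 mm across, 197 mm high; origin under its centre
- matchbox: bystander: loose red matchbox 54 x 36 x 16 mm; origin under its centre
- bell: bystander: loose brass hand bell, 54 mm across, 76 mm high; origin under its centre
- coaster: bystander: loose cork coaster, 90 mm across, 8 mm thick; origin under its centre
There are look-alikes about, which are no part of the job. What is shaped like the cap but green or pink is not meant.

How it is judged:
By the outcome, as a careful person would: the job done as asked, in the order asked, and still so for the second after the job is handed in, with the robot touching nothing.
It also fails if it takes over 72 s, if anything falls off the work surface, if the arm or the gripper's body presses on something with over 40 N, if the wrist force passes 120 N, or if a joint passes its speed limit or range.

ROBOT

A 6-joint arm with a two-finger parallel gripper is mounted at the origin on the work surface. World frame = base frame: x ahead of the robot, y to its left, z up, the work surface at z = 0. Lengths are in m, angles in rad, forces in N, time in s.
With the tool pointing down it reaches from about 0.25 to 0.725 m from the base axis. Payload 4 kg.
Tool frame: the origin (TCP) lies midway between the tips of the shut fingers; the grasp point (between the pads) lies 19 mm behind it; z points along the fingers, y is the direction in which the jaws open and shut (so a half turn about z gives the same grasp; the last joint's range is limited). The gripper opens to 85 mm and grips with 20 to 120 N. Pads are 22 mm wide; open, the fingers measure 114 mm over their backs; the gripper's body (76 mm by 85 mm) begins 54 mm behind the grasp point. The pads swing forward as they close: fully open they stand 13 mm farther back than shut.
Start: joints at [-1.289, 0.241, 0.005, 1.335, 0, 1.571], TCP at [0.139, -0.48, 0.231] pointing down, gripper open.
Joint ranges: [-2.72, 2.72], [-1.05, 1.87], [-1.09, 1.28], [-1.99, 2.15], [-1.42, 1.44], [-3.14, 3.14]. Speed limits (rad/s): [2.79, 2.79, 3.14, 3.14, 3.14, 3.14].

INTERFACE

Orientations are given as a unit quaternion [x, y, z, w].
In Python, from workcell import bot, vision gives the robot as it stands. The module is installed in compiled form; this text tells all that it offers.
- The arm moves only by the tool send_rows, never from a script. Its argument "targets" is a list that holds one entry, the list of rows, each a list of 5 numbers: the shift along the world's x, y, z in cm, then the turn about the world's z in rad, then the finger opening in cm, from 0 to 8.54. A call has 1 to 12 rows; each row is the pose to reach, as a shift and turn from the pose commanded when the call began; what a row does not reach only later rows make up. A row lasts 1/8 s, in which the tool goes at most 62.5 mm and 10.7 degrees, less where a joint would pass 70% of its speed; a pose out of reach is approached as far as the arm can. A call with a gripper value outside its range is refused whole. The fingers move at their own pace and stop on an object; the grip force is fixed at half the most. Time passes only in rows, so rows that repeat a pose let the fingers close. It gives the time, the measured TCP pose, the force and the opening at its end, in the units of the state.
- bot.get_obs(): the state, without advancing time (a new reading comes with each control period).
- vision.camera(name): name is "scene" or "top"; returns the picture (420x560x3 uint8, red, green, blue); there is no depth.
- vision.get_calibration(name): a dict with "vertical_fov" (degrees; the focal length in pixels is half the picture's height over the tangent of half this angle, whatever the lens; pixels are square), "cx", "cy" (the principal point, pixels), "k1" (the pictures are not rectified: a ray, as slopes to the right and down, at radius r is drawn at 1 + k1 r^2 times it, then the intrinsics apply), "rvec" (rotation vector, rad) and "tvec" (3), from world to camera coordinates, as OpenCV has them. Camera axes: x right, y down, z forward; pixel columns grow to the right and rows downward; lengths in m; the calibration is good to about 2 mm. A picture is of the moment at which its call begins. get_calibration takes no time and is no camera call.
- bot.job_done(): hands the job in, once; it reports no verdict.
Trained networks look in the newest picture that a camera, given by its name, has taken for a name from the list of things; names that differ only in an ending like _2 or _b are one class to them, and where a whole thing is asked for, a point or a joint stands for the part that bears it (a point fixed in the world has none). Each returns a list of dicts, best first, with "score" (0 to 1); they miss things now and then, are a little off and sometimes report something else, mostly with a low value. They report only what shows in the picture. A call takes as long as a camera call. They do not tell look-alikes from the thing itself.
- vision.boxes_of(target, camera): "uv" ([column, row] in pixels, amid what is visible of it).
The state is a dict: "clock": time; "joint_pos": joint angles; "joint_vel": joint speeds; "tau": joint torques, N m; "eef_pos": TCP position; "tool_rot": TCP orientation; "ft_force": force on the tool from outside, world axes, zero at the start; "ft_torque": the same for the moment, N m; "grip_width": finger opening in m.
Only numpy, scipy, OpenCV 4.12 (cv2) and the standard library are available. Lean on these libraries where they do the work, as an engineer would, in place of code of your own. Each camera call takes 0.05 s, during which the arm holds its last target.

## Working session

There is one attempt and no reset: what is moved stays moved. The work goes in short steps, Python scripts to look and compute and a tool call to move; the robot and the scene stay as the last step left them, time stands still between calls to the robot, and variables do not carry over. Pictures are saved under pics/ and viewed, and the job is handed in when it is done.

Besides the shell and the picture viewer there is one more tool, called after ">>>" as name([rows], argument=value, ...), one row to a line, values as JSON. send_rows: Moves the arm, as the interface text tells. Its arguments: {"type":"object","properties":{"targets":{"type":"array"}},"required":["targets"]}

```bash
mkdir -p pics; cat > h.py <<'E'
import numpy as np, cv2
from workcell import bot, vision
def cal(n):
    c=vision.get_calibration(n); f=210/np.tan(np.radians(c["vertical_fov"])/2)
    R=cv2.Rodrigues(np.array(c["rvec"],float))[0]; t=np.array(c["tvec"],float).ravel()
    return c,f,R,t
def proj(n,P):
    c,f,R,t=cal(n); q=(R@np.atleast_2d(P).T).T+t; s=q[:,:2]/q[:,2:]
    s=s*(1+c["k1"]*(s**2).sum(1,keepdims=True)); return s*f+[c["cx"],c["cy"]]
def ray(n,uv):
    c,f,R,t=cal(n); d=(np.array(uv,float)-[c["cx"],c["cy"]])/f; s=d.copy()
    for _ in range(30): s=d/(1+c["k1"]*(s@s))
    return -R.T@t, R.T@np.array([s[0],s[1],1])
def at_z(n,uv,z):
    o,d=ray(n,uv); return o+d*(z-o[2])/d[2]
def save(n,name,crop=None,k=1):
    im=vision.camera(n); o=im
    if crop: o=im[crop[1]:crop[3],crop[0]:crop[2]]
    if k!=1:o=cv2.resize(o,None,fx=k,fy=k,interpolation=cv2.INTER_CUBIC)
    cv2.imwrite(f"pics/{name}.png",o[:,:,::-1]); return im
E
python3 - <<'E'
from h import *
for n in("scene","top"):
    save(n,n+"0"); c,f,R,t=cal(n); print(n,f,c["cx"],c["cy"],c["k1"],-R.T@t)
    for T in("stand","cap","bowl","diya_a","tealight","sprayer","matchbox","bell","coaster"):
        print(T,[(np.round(d["uv"]).tolist(),round(d["score"],2)) for d in vision.boxes_of(T,n)][:4])
o=bot.get_obs();print(o)
E
```

```text
scene 389.7500534718186 283.95660636572023 208.9886198501267 0.026479854762951692 [1.08909084 0.25382599 0.94568445]
stand [([328.0, 249.0], 0.56)]
cap [([337.0, 224.0], 0.8), ([274.0, 242.0], 0.69), ([356.0, 211.0], 0.58)]
bowl [([236.0, 199.0], 0.67)]
diya_a [([258.0, 285.0], 0.75), ([196.0, 142.0], 0.73)]
tealight [([209.0, 267.0], 0.93)]
sprayer [([236.0, 197.0], 0.72), ([454.0, 308.0], 0.69), ([196.0, 141.0], 0.35)]
matchbox [([450.0, 232.0], 0.7)]
bell [([142.0, 205.0], 0.62)]
coaster [([347.0, 329.0], 0.8)]
top 483.5612576943683 282.01270194546964 215.78783618951329 -0.15129260989571103 [0.35834115 0.03366319 1.35828732]
stand [([242.0, 208.0], 0.59)]
cap [([294.0, 186.0], 0.75), ([234.0, 195.0], 0.72), ([233.0, 259.0], 0.61), ([183.0, 214.0], 0.52)]
bowl [([352.0, 216.0], 0.86)]
diya_a [([285.0, 149.0], 0.86), ([439.0, 276.0], 0.72)]
tealight [([332.0, 141.0], 0.85)]
sprayer [([128.0, 183.0], 0.98), ([234.0, 200.0], 0.18)]
matchbox [([138.0, 281.0], 0.78)]
bell [([434.0, 182.0], 0.68)]
coaster [([202.0, 150.0], 0.71)]
{'clock': 1.0, 'joint_pos': array([-1.28901537e+00,  2.40587913e-01,  5.00081668e-03,  1.33522054e+00,
       -1.35825220e-05,  1.57079927e+00]), 'joint_vel': array([ 0.00093859,  0.00032299, -0.00158733, -0.00137313, -0.00013378,
        0.00069807]), 'tau': array([ 6.50060792e-04, -3.72213686e+01,  2.52697867e+01,  1.21745888e-03,
        7.69983927e-06, -1.03944799e-05]), 'eef_pos': array([ 0.13902712, -0.48027401,  0.23131282]), 'tool_rot': array([ 9.90091551e-01,  1.40423364e-01, -7.51811054e-06, -4.64552360e-06]), 'ft_force': array([ 0.9846932 , -0.10728313, -0.27670172]), 'ft_torque': array([-0.03603412,  0.00532934,  0.01650838]), 'grip_width': 0.0851352825953447}
```

View pics/scene0.png

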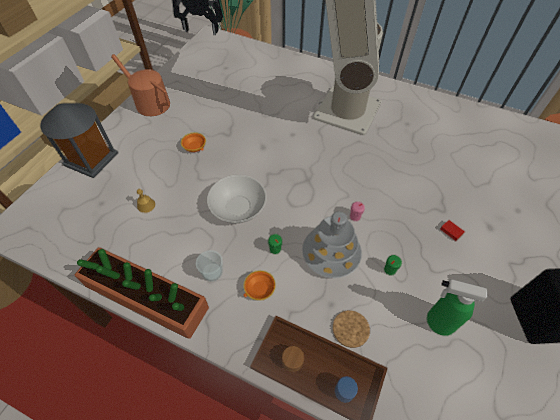

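View pics/top0.png

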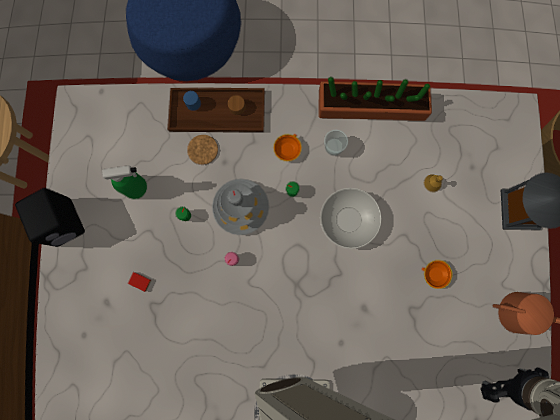

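```bash
python3 - <<'E'
import cv2
a=cv2.imread("pics/top0.png");cv2.imwrite("pics/top0c.png",cv2.resize(a[130:290,150:320],None,fx=3.7,fy=3.7,interpolation=cv2.INTER_CUBIC))
a=cv2.imread("pics/scene0.png");cv2.imwrite("pics/scene0c.png",cv2.resize(a[150:310,220:430],None,fx=3.7,fy=3.7,interpolation=cv2.INTER_CUBIC))
E
```

```text
(no output)
```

View pics/top0c.png

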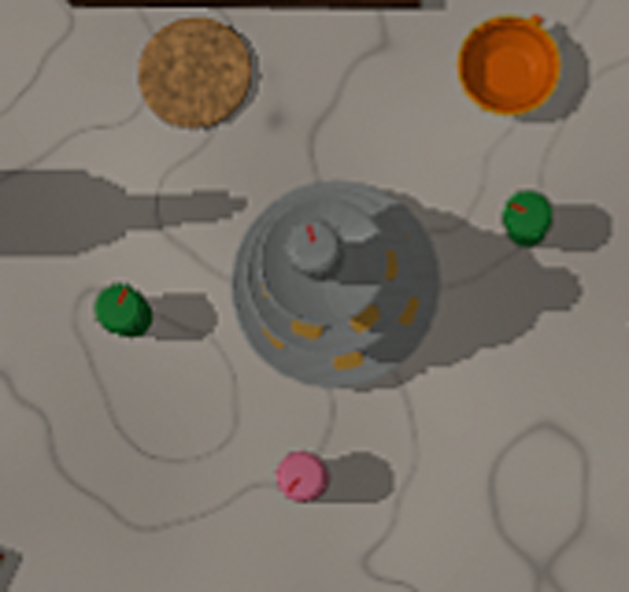

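View pics/scene0c.png

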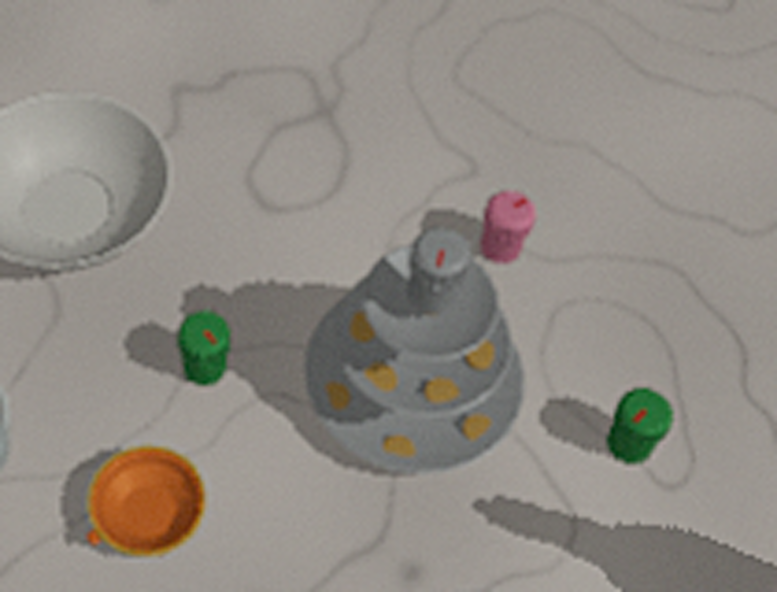

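The candidates for the cap, by their pixel in the top view:
- Grey knob on the stand: (234,197), scene (340,218).
- Green: (294,188) and (183,214).
- Pink: (232,259).

The steel-grey one on the stand is the cap. Next I'll measure the axis and the bowl.

```bash
cat > fit.py <<'E'
from h import *
from scipy.optimize import least_squares
def circ(c,r,z,n=72):
    a=np.linspace(0,2*np.pi,n,endpoint=False); return np.c_[c[0]+r*np.cos(a),c[1]+r*np.sin(a),0*a+z]
E
python3 - <<'E'
from fit import *
print("cap top",at_z("top",(234.3,197),.185),"scene",at_z("scene",(339.7,218.1),.185))
print("stand base top",at_z("top",(150+337/3.7,130+284/3.7),.02))
ims={n:cv2.imread(f"pics/{n}0.png") for n in("top","scene")}
# bowl: rim ellipses by threshold in top
c=at_z("top",(351,218),.048);print("bowl rim top",c, "floor top",at_z("top",(348.5,220),.005),"floor scene",at_z("scene",(234.5,206),.005),"rim scene",at_z("scene",(236.5,200),.048))
a=at_z("top",(234.3,197),.185)[:2]
for n in ims:
    k=4;im=cv2.resize(ims[n],None,fx=k,fy=k,interpolation=cv2.INTER_CUBIC)
    for ctr,r,z,col in[(a,.019,.185,(0,0,255)),(a,.046,.124,(0,255,0)),(a,.062,.076,(0,255,0)),(a,.08,.024,(0,255,0)),(c[:2],.085,.048,(255,0,0)),(c[:2],.034,.005,(255,0,0)),(c[:2],.017,.005,(255,0,255))]:
        p=((proj(n,circ(ctr,r,z))+.5)*k).astype(np.int32); cv2.polylines(im,[p],True,col,1)
    x0,y0=(195,150) if n=="top" else (200,165)
    cv2.imwrite(f"pics/ov_{n}.png",im[y0*k:(y0+115)*k,x0*k:(x0+195)*k])
E
```

```text
cap top [0.56760708 0.15875324 0.185     ] scene [0.57306671 0.16205515 0.185     ]
stand base top [0.56956098 0.15634542 0.02      ]
bowl rim top [ 0.5393808  -0.14834536  0.048     ] floor top [ 0.53948363 -0.14719811  0.005     ] floor scene [ 0.54545871 -0.15534812  0.005     ] rim scene [ 0.54955194 -0.14185042  0.048     ]
```

View pics/ov_top.png

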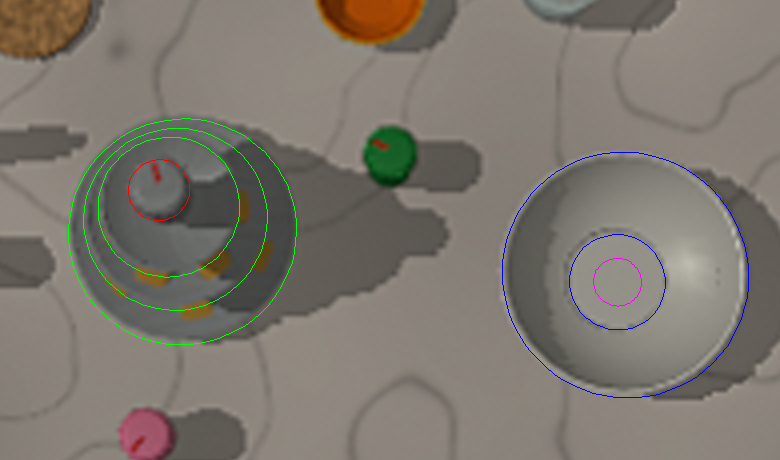

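View pics/ov_scene.png

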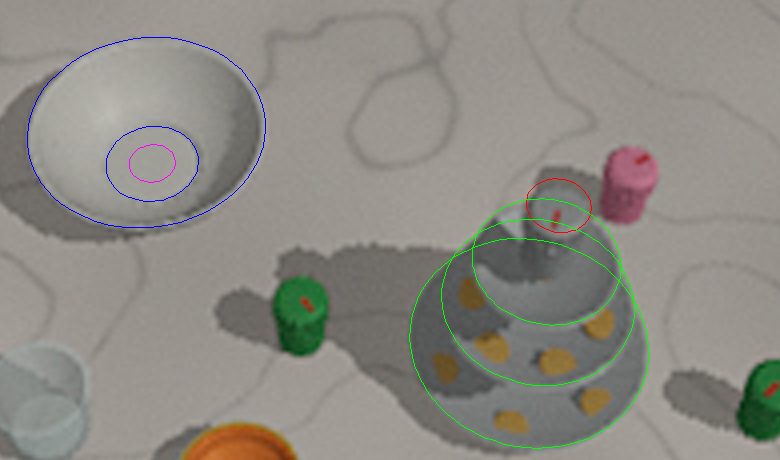

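```bash
cat > fit2.py <<'E'
from fit import *
from scipy.ndimage import map_coordinates, gaussian_filter
def score(n,g,circles,c):
    s=0
    for r,z in circles:
        p=proj(n,circ(c,r,z,180)); 
        s+=map_coordinates(g,[p[:,1],p[:,0]],order=1).mean()
    return s
def best(n,im,circles,c0,w=.012,sg=1.0):
    g=0
    for k in range(3):
        gx=gaussian_filter(im[:,:,k].astype(float),sg,order=(0,1));gy=gaussian_filter(im[:,:,k].astype(float),sg,order=(1,0));g=g+np.hypot(gx,gy)
    g=np.minimum(g,np.percentile(g,97))
    st=(None,-1)
    for step,ww in((.002,w),(.0005,.003)):
        b=np.array(c0) if st[0] is None else st[0]
        for dx in np.arange(-ww,ww+1e-9,step):
            for dy in np.arange(-ww,ww+1e-9,step):
                s=score(n,g,circles,b+[dx,dy])
                if s>st[1]: st=(b+[dx,dy],s)
    return st
E
python3 - <<'E'
from fit2 import *
for n in("top","scene"):
    im=cv2.imread(f"pics/{n}0.png")
    for nm,cs,c in[("stand",[(.046,.124),(.062,.076),(.08,.024)],(.569,.158)),("dish3",[(.046,.124)],(.569,.158)),("base",[(.08,.024)],(.569,.158)),("knob",[(.019,.185)],(.569,.158)),("knob+dish3",[(.019,.185),(.046,.124)],(.569,.158)),("bowl",[(.085,.048)],(.54,-.148)),("floor",[(.034,.005)],(.54,-.148))]:
        print(n,nm,best(n,im,cs,c))
E
```

```text
top stand (array([0.5715, 0.158 ]), np.float64(59.7195551368447))
top dish3 (array([0.5695, 0.16  ]), np.float64(16.863308432859125))
top base (array([0.571, 0.158]), np.float64(30.497358392025706))
top knob (array([0.5725, 0.159 ]), np.float64(24.32443121970907))
top knob+dish3 (array([0.572, 0.159]), np.float64(40.34679501636032))Traceback (most recent call last):
  File "<stdin>", line 5, in <module>
  File "fit2.py", line 19, in best
    s=score(n,g,circles,b+[dx,dy])
  File "fit2.py", line 6, in score
    p=proj(n,circ(c,r,z,180));
  File "h.py", line 8, in proj
    c,f,R,t=cal(n); q=(R@np.atleast_2d(P).T).T+t; s=q[:,:2]/q[:,2:]
            ~~~^^^
  File "h.py", line 4, in cal
    c=vision.get_calibration(n); f=210/np.tan(np.radians(c["vertical_fov"])/2)
ValueError: time passes only in moves, steps and waits
```

```bash
sed -i 's/^def cal(n):/import functools\n@functools.lru_cache(None)\ndef cal(n):/' h.py; cat > ff.py <<'E'
from fit2 import *
for n in("top","scene"):
    im=cv2.imread(f"pics/{n}0.png")
    for nm,cs,c in[("stand",[(.046,.124),(.062,.076),(.08,.024)],(.569,.158)),("knob",[(.019,.185)],(.569,.158)),("knob+all",[(.019,.185),(.046,.124),(.062,.076),(.08,.024)],(.569,.158)),("bowl",[(.085,.048)],(.54,-.148)),("floor",[(.034,.005)],(.54,-.148)),("both",[(.085,.048),(.034,.005)],(.54,-.148))]:
        print(n,nm,best(n,im,cs,c))
E
python3 ff.py
```

```text
top stand (array([0.5715, 0.158 ]), np.float64(59.7195551368447))
top knob (array([0.5725, 0.159 ]), np.float64(24.32443121970907))
top knob+all (array([0.572 , 0.1585]), np.float64(83.28604606519235))
top bowl (array([ 0.5425, -0.1495]), np.float64(31.08312457090337))
top floor (array([ 0.541, -0.149]), np.float64(19.07847987116824))
top both (array([ 0.542 , -0.1495]), np.float64(49.583292811088214))
scene stand (array([0.5685, 0.1575]), np.float64(83.95027767391974))
scene knob (array([0.5725, 0.158 ]), np.float64(31.665221909006853))
scene knob+all (array([0.57 , 0.158]), np.float64(109.881465545273))
scene bowl (array([ 0.5415, -0.1495]), np.float64(28.90063275967619))
scene floor (array([ 0.541 , -0.1495]), np.float64(14.619389042095833))
scene both (array([ 0.541 , -0.1495]), np.float64(43.4949132852648))
```

>>> send_rows([
  [[3, 4.5, 2, 0, 8.5], [7, 10.5, 3, 0, 8.5], [11, 16.5, 3, 0, 8.5], [15, 22.5, 3, 0, 8.5], [19, 28.5, 3, 0, 8.5], [23, 34, 3, 0, 8.5], [27, 40, 3, 0, 8.5], [31, 46, 3, 0, 8.5], [35, 52, 3, 0, 8.5], [39, 57.5, 3, 0, 8.5], [42, 62, 3, 0, 8.5], [43.2, 63.85, 3, 0, 8.5]],
])

```text
clock: 2.5
eef_pos: [0.5553, 0.1353, 0.2614]
tool_rot: [0.99, 0.141, 0.0, 0.0]
ft_force: [0.7, -0.4, 0.5]
grip_width: 0.0853
```

```bash
cat > st.py <<'E'
from h import *
o=bot.get_obs()
q=o["tool_rot"]; 
print("t",round(o["clock"],2),"q",o["joint_pos"].round(3),"p",(o["eef_pos"]*1000).round(2),"yaw",round(2*np.arctan2(q[1],q[0]),3),"F",o["ft_force"].round(2),"M",o["ft_torque"].round(3),"w",round(o["grip_width"]*1000,2))
E
python3 st.py
```

```text
t 2.5 q [ 0.239  0.376  0.271  1.465 -0.     3.099] p [555.28 135.34 261.39] yaw 0.282 F [ 0.71 -0.38  0.51] M [-0.063 -0.02   0.005] w 85.28
```

>>> send_rows([
  [[0, 0, 0, 0.15, 8.5], [0, 0, -2, 0.15, 8.5], [0, 0, -5, 0.15, 8.5], [0, 0, -7.5, 0.15, 8.5], [0, 0, -7.5, 0.15, 8.5]],
])

```text
clock: 3.12
eef_pos: [0.5526, 0.133, 0.1841]
tool_rot: [0.977, 0.214, -0.003, 0.0]
ft_force: [-0.6, -0.7, 0.5]
grip_width: 0.085
```

```bash
python3 st.py; python3 - <<'E'
from h import *
save("scene","s1",(260,120,430,270),4.4); save("top","t1",(180,150,300,250),6)
E
```

```text
t 3.12 q [0.236 0.403 0.11  1.283 0.    2.946] p [552.59 133.03 184.08] yaw 0.432 F [-0.65 -0.73  0.54] M [0.012 0.004 0.02 ] w 84.95
```

View pics/s1.png

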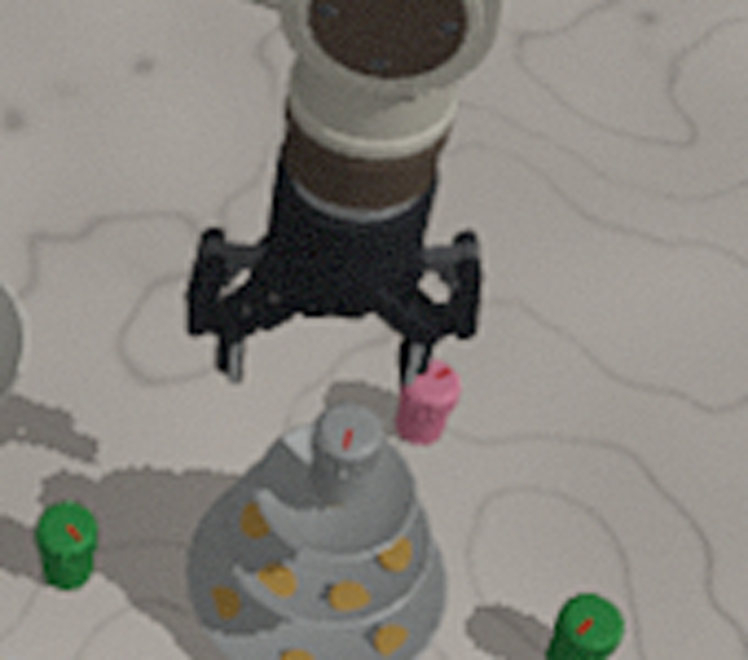

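View pics/t1.png

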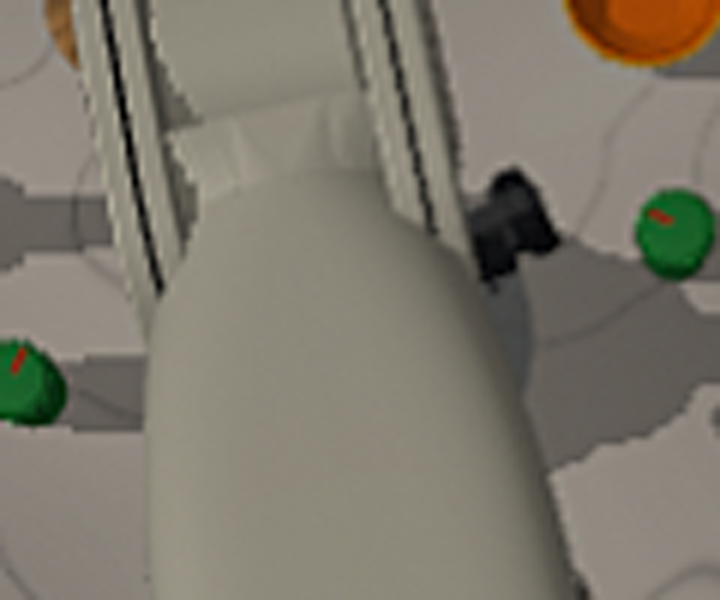

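The gripper still sits about 3 cm behind the cap: in the scene crop the fingers are near (235,370) and (410,370), with the knob top at (348,432). I'll raise it, centre it and then descend.

>>> send_rows([
  [[0, 0, 3, 0, 8.5], [1.0, 1.3, 3, 0, 8.5], [1.86, 2.52, 3, 0, 8.5], [1.86, 2.52, 3, 0, 8.5], [1.86, 2.52, 1, 0, 8.5], [1.86, 2.52, 0, 0, 8.5], [1.86, 2.52, 0, 0, 8.5]],
])

```text
clock: 4.1
eef_pos: [0.5719, 0.1582, 0.1852]
tool_rot: [0.977, 0.214, -0.001, 0.0]
ft_force: [0.6, -0.8, 0.6]
grip_width: 0.0851
```

```bash
python3 st.py; python3 - <<'E'
from h import *
save("scene","s2",(260,120,430,270),4.4)
E
```

```text
t 4.1 q [ 0.27   0.45   0.185  1.309 -0.     2.98 ] p [571.94 158.17 185.23] yaw 0.432 F [ 0.57 -0.78  0.57] M [-0.039 -0.007  0.031] w 85.13
```

View pics/s2.png

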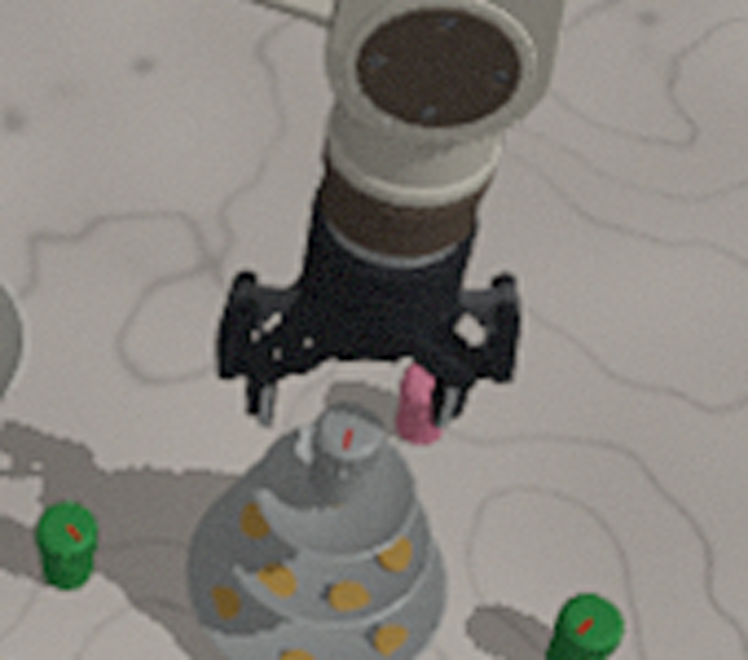

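The fingertips at (263,418) and (447,418) straddle the knob. I'll descend and close slowly.

>>> send_rows([
  [[0, 0, -2, 0, 8.5], [0, 0, -3.5, 0, 7], [0, 0, -3.5, 0, 6], [0, 0, -3.5, 0, 5], [0, 0, -3.5, 0, 4.4], [0, 0, -3.5, 0, 4.2], [0, 0, -3.5, 0, 4.2]],
])

```text
clock: 5.03
eef_pos: [0.573, 0.1587, 0.1517]
tool_rot: [0.977, 0.214, 0.0, -0.0]
ft_force: [-0.1, 0.8, 0.6]
grip_width: 0.0418
```

```bash
python3 st.py; python3 - <<'E'
from h import *
save("scene","s3",(290,160,400,250),7)
E
```

```text
t 5.03 q [0.27  0.469 0.126 1.227 0.    2.98 ] p [573.03 158.66 151.66] yaw 0.432 F [-0.09  0.82  0.57] M [0.006 0.086 0.041] w 41.8
```

View pics/s3.png

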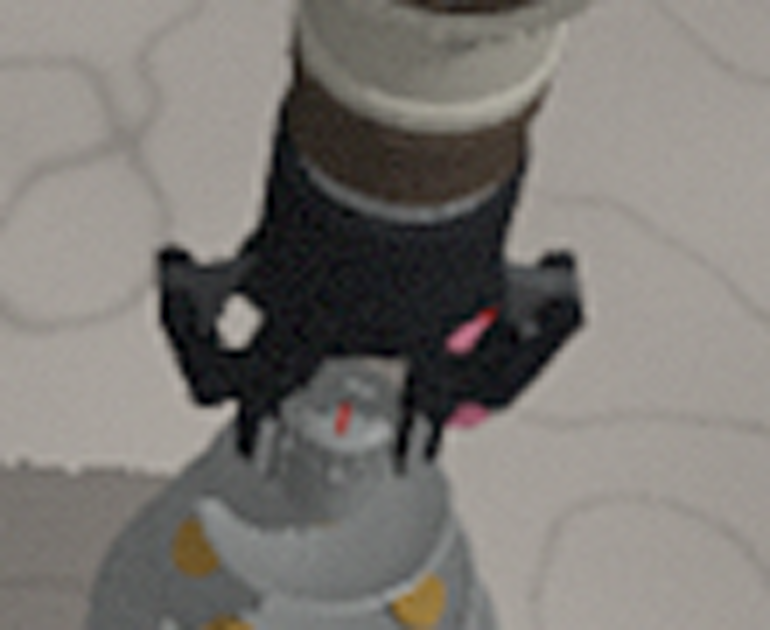

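>>> send_rows([
  [[0, 0, 0, 0, 4.0], [0, 0, 0, 0, 3.9], [0, 0, 0, 0, 3.85]],
])

```text
clock: 5.45
eef_pos: [0.5726, 0.1594, 0.1515]
tool_rot: [0.977, 0.215, 0.0, -0.001]
ft_force: [-2.5, 4.2, 0.8]
grip_width: 0.0382
```

```bash
python3 st.py
```

```text
t 5.45 q [2.710e-01 4.690e-01 1.260e-01 1.227e+00 1.000e-03 2.980e+00] p [572.64 159.4  151.54] yaw 0.432 F [-2.51  4.24  0.84] M [0.693 0.373 0.004] w 38.23
```

>>> send_rows([
  [[-0.04, 0.09, 0, 0, 3.85], [-0.04, 0.09, 0, 0, 3.8]],
])

```text
clock: 5.7
eef_pos: [0.5725, 0.1597, 0.1514]
tool_rot: [0.977, 0.214, 0.0, -0.0]
ft_force: [-2.4, 2.4, 1.8]
grip_width: 0.0384
```

```bash
python3 st.py
```

```text
t 5.7 q [0.272 0.469 0.125 1.227 0.    2.982] p [572.49 159.66 151.38] yaw 0.432 F [-2.4   2.44  1.8 ] M [0.49  0.23  0.034] w 38.35
```

>>> send_rows([
  [[-0.04, 0.08, 0, 0, 3.7], [-0.04, 0.08, 0, 0, 3.5], [-0.04, 0.08, 0, 0, 3.5]],
])

```text
clock: 6.08
eef_pos: [0.5724, 0.1598, 0.1516]
tool_rot: [0.977, 0.214, 0.0, 0.0]
ft_force: [1.0, -0.8, 4.0]
grip_width: 0.0365
```

```bash
python3 st.py
```

```text
t 6.08 q [ 2.730e-01  4.690e-01  1.250e-01  1.227e+00 -1.000e-03  2.983e+00] p [572.42 159.84 151.55] yaw 0.431 F [ 0.95 -0.82  3.98] M [-0.128  0.026 -0.008] w 36.53
```

Gripped, with lateral forces under 1 N. I'll turn a small amount to feel the pitch.

>>> send_rows([
  [[0, 0, 0.01, 0.1, 3.0], [0, 0, 0.02, 0.2, 3.0], [0, 0, 0.03, 0.3, 3.0]],
])

```text
clock: 6.45
eef_pos: [0.5724, 0.1601, 0.152]
tool_rot: [0.933, 0.359, 0.0, 0.0]
ft_force: [-0.7, -0.1, 4.7]
grip_width: 0.0366
```

```bash
python3 st.py
```

```text
t 6.45 q [ 0.273  0.468  0.126  1.227 -0.     2.68 ] p [572.45 160.14 152.05] yaw 0.735 F [-0.72 -0.13  4.71] M [ 0.049  0.149 -0.041] w 36.61
```

>>> send_rows([
  [[0, 0, 0.03, 0.13, 3.0], [0, 0, 0.06, 0.26, 3.0], [0, 0, 0.08, 0.4, 3.0]],
])

```text
clock: 6.82
eef_pos: [0.5726, 0.1601, 0.1528]
tool_rot: [0.843, 0.538, 0.0, 0.0]
ft_force: [-0.3, 0.2, 4.3]
grip_width: 0.0369
```

```bash
python3 st.py
```

```text
t 6.83 q [ 0.273  0.468  0.127  1.229 -0.     2.279] p [572.55 160.13 152.81] yaw 1.136 F [-0.25  0.23  4.33] M [0.004 0.025 0.032] w 36.86
```

>>> send_rows([
  [[0, 0, 0, 0.13, 3.0], [0, 0, 0, 0.26, 3.0], [0, 0, 0, 0.4, 3.0]],
])

```text
clock: 7.2
eef_pos: [0.5721, 0.1606, 0.1531]
tool_rot: [0.719, 0.695, 0.001, -0.0]
ft_force: [-2.1, 0.4, 6.4]
grip_width: 0.0364
```

```bash
python3 st.py
```

```text
t 7.2 q [2.730e-01 4.680e-01 1.270e-01 1.230e+00 1.000e-03 1.879e+00] p [572.13 160.61 153.06] yaw 1.536 F [-2.1   0.42  6.43] M [ 0.208  0.468 -0.059] w 36.44
```

>>> send_rows([
  [[-0.03, 0.01, 0.05, 0, 3.0], [-0.03, 0.01, 0.05, 0, 3.0]],
])

```text
clock: 7.45
eef_pos: [0.5721, 0.1606, 0.1534]
tool_rot: [0.721, 0.693, 0.001, 0.0]
ft_force: [0.4, 1.6, 6.2]
grip_width: 0.0366
```

```bash
python3 st.py
```

```text
t 7.45 q [0.274 0.467 0.127 1.23  0.    1.884] p [572.09 160.58 153.38] yaw 1.531 F [0.38 1.62 6.16] M [0.215 0.141 0.012] w 36.57
```

>>> send_rows([
  [[0, 0, 0.015, 0.13, 3.0], [0, 0, 0.03, 0.26, 3.0], [0, 0, 0.045, 0.4, 3.0]],
])

```text
clock: 7.82
eef_pos: [0.5716, 0.1605, 0.1536]
tool_rot: [0.567, 0.824, 0.0, -0.0]
ft_force: [-1.1, 0.1, 5.6]
grip_width: 0.0368
```

```bash
python3 st.py
```

```text
t 7.83 q [0.274 0.467 0.127 1.232 0.    1.48 ] p [571.61 160.53 153.6 ] yaw 1.936 F [-1.07  0.06  5.55] M [ 0.214  0.406 -0.027] w 36.83
```

>>> send_rows([
  [[-0.02, 0, 0.015, 0.15, 3.0], [-0.02, 0, 0.03, 0.3, 3.0], [-0.02, 0, 0.045, 0.45, 3.0], [-0.02, 0, 0.06, 0.6, 3.0]],
])

```text
clock: 8.32
eef_pos: [0.5708, 0.1603, 0.154]
tool_rot: [0.298, 0.955, -0.0, -0.001]
ft_force: [-2.1, 0.1, 5.6]
grip_width: 0.0369
```

```bash
python3 st.py
```

```text
t 8.32 q [0.274 0.466 0.127 1.233 0.    0.879] p [570.84 160.32 153.96] yaw 2.536 F [-2.09  0.12  5.56] M [ 0.021  0.609 -0.061] w 36.9
```

>>> send_rows([
  [[-0.05, 0, 0.015, 0.15, 3.0], [-0.06, 0, 0.03, 0.3, 3.0], [-0.06, 0, 0.045, 0.45, 3.0], [-0.06, 0, 0.06, 0.6, 3.0]],
])

```text
clock: 8.82
eef_pos: [0.5706, 0.1598, 0.1548]
tool_rot: [0.003, 1.0, -0.001, -0.0]
ft_force: [-3.1, -1.1, 5.4]
grip_width: 0.0369
```

```bash
python3 st.py
```

```text
t 8.82 q [ 2.740e-01  4.640e-01  1.270e-01  1.234e+00 -1.000e-03  2.800e-01] p [570.58 159.77 154.81] yaw 3.136 F [-3.14 -1.13  5.41] M [-0.213  0.466 -0.035] w 36.91
```

>>> send_rows([
  [[-0.08, -0.03, 0.02, 0.1, 3.0], [-0.08, -0.04, 0.03, 0.2, 3.0], [-0.08, -0.04, 0.04, 0.35, 3.0]],
])

```text
clock: 9.2
eef_pos: [0.5704, 0.1594, 0.1554]
tool_rot: [-0.171, 0.985, -0.001, 0.0]
ft_force: [-0.4, -1.2, 6.8]
grip_width: 0.0366
```

```bash
python3 st.py
```

```text
t 9.2 q [ 2.730e-01  4.620e-01  1.250e-01  1.233e+00 -1.000e-03 -7.000e-02] p [570.44 159.43 155.45] yaw 3.485 F [-0.37 -1.19  6.78] M [-0.18   0.21  -0.051] w 36.6
```

>>> send_rows([
  [[0, -0.02, 0.04, 0.12, 3.0], [0, -0.03, 0.07, 0.25, 3.0], [0, -0.03, 0.09, 0.4, 3.0]],
])

```text
clock: 9.57
eef_pos: [0.5705, 0.1591, 0.1563]
tool_rot: [-0.363, 0.932, -0.001, 0.0]
ft_force: [-0.0, -0.6, 5.3]
grip_width: 0.0364
```

```bash
python3 st.py
```

```text
t 9.57 q [ 2.730e-01  4.620e-01  1.270e-01  1.235e+00 -1.000e-03 -4.710e-01] p [570.5  159.1  156.28] yaw 3.885 F [-0.01 -0.6   5.27] M [-0.159  0.119 -0.033] w 36.43
```

>>> send_rows([
  [[0, -0.01, 0.015, 0.13, 3.0], [0, -0.02, 0.03, 0.26, 3.0], [0, -0.02, 0.045, 0.4, 3.0], [0, -0.02, 0.055, 0.5, 3.0]],
])

```text
clock: 10.07
eef_pos: [0.5707, 0.1588, 0.1571]
tool_rot: [-0.582, 0.813, -0.001, 0.0]
ft_force: [-0.5, -1.4, 6.1]
grip_width: 0.0369
```

```bash
python3 st.py
```

```text
t 10.07 q [ 2.720e-01  4.610e-01  1.280e-01  1.236e+00 -1.000e-03 -9.700e-01] p [570.67 158.8  157.09] yaw 4.384 F [-0.51 -1.38  6.12] M [-0.291  0.174 -0.042] w 36.88
```

>>> send_rows([
  [[0, -0.02, 0.03, 0.13, 3.0], [0, -0.04, 0.05, 0.26, 3.0], [0, -0.04, 0.07, 0.4, 3.0], [0, -0.04, 0.08, 0.5, 3.0]],
])

```text
clock: 10.58
eef_pos: [0.5709, 0.1586, 0.158]
tool_rot: [0.765, -0.644, 0.001, -0.0]
ft_force: [0.2, -1.0, 6.9]
grip_width: 0.0366
```

```bash
python3 st.py
```

```text
t 10.57 q [ 2.720e-01  4.600e-01  1.290e-01  1.238e+00 -1.000e-03 -1.471e+00] p [570.94 158.57 158.02] yaw -1.399 F [ 0.17 -1.    6.86] M [-0.19   0.016 -0.07 ] w 36.56
```

>>> send_rows([
  [[0, -0.01, 0.05, 0.1, 3.0], [0, -0.02, 0.08, 0.2, 3.0], [0, -0.02, 0.1, 0.3, 3.0], [0, -0.02, 0.13, 0.45, 3.0]],
])

```text
clock: 11.08
eef_pos: [0.5712, 0.1584, 0.1591]
tool_rot: [0.89, -0.456, 0.001, -0.0]
ft_force: [1.0, -1.1, 4.6]
grip_width: 0.0364
```

```bash
python3 st.py
```

```text
t 11.07 q [ 2.710e-01  4.600e-01  1.310e-01  1.240e+00 -1.000e-03 -1.922e+00] p [571.16 158.43 159.1 ] yaw -0.948 F [ 1.04 -1.15  4.63] M [-0.071 -0.194  0.003] w 36.45
```

Climb is about 9 mm per turn. I'll let go before one full turn, wind the wrist back and regrasp.

>>> send_rows([
  [[0, 0, 0, 0, 4.2], [0, 0, 0, 0, 6.0], [0, 0, 0, 0, 6.5], [0, 0, 0, -0.18, 6.5], [0, 0, 0, -0.36, 6.5], [0, 0, 0, -0.54, 6.5], [0, 0, 0, -0.72, 6.5], [0, 0, 0, -0.9, 6.5], [0, 0, 0, -1.08, 6.5], [0, 0, 0, -1.26, 6.5], [0, 0, 0, -1.44, 6.5], [0, 0, 0, -1.62, 6.5]],
])

```text
clock: 12.58
eef_pos: [0.5699, 0.1589, 0.1581]
tool_rot: [-0.278, 0.961, -0.0, -0.0]
ft_force: [-0.5, -0.4, -0.5]
grip_width: 0.0649
```

>>> send_rows([
  [[0, 0, 0, -0.18, 6.5], [0, 0, 0, -0.36, 6.5], [0, 0, 0, -0.54, 6.5], [0, 0, 0, -0.72, 6.5], [0, 0, 0, -0.9, 6.5], [0, 0, 0, -1.08, 6.5], [0, 0, 0, -1.26, 6.5], [0, 0, 0, -1.44, 6.5], [0, 0, 0, -1.62, 6.5], [0, 0, 0, -1.8, 6.5], [0, 0, 0, -1.98, 6.5], [0, 0, 0, -2.16, 6.5]],
])

```text
clock: 14.08
eef_pos: [0.5699, 0.1589, 0.1581]
tool_rot: [0.716, 0.698, -0.0, -0.0]
ft_force: [0.5, 0.1, -0.3]
grip_width: 0.0647
```

>>> send_rows([
  [[0.02, 0.02, 0, -0.18, 6.5], [0.05, 0.05, 0, -0.36, 6.5], [0.1, 0.1, 0, -0.54, 6.5], [0.12, 0.14, 0, -0.72, 6.5], [0.12, 0.14, 0, -0.9, 6.5], [0.12, 0.14, 0, -1.08, 6.5], [0.12, 0.14, 0, -1.12, 6.5], [0.12, 0.14, 0, -1.12, 6]],
])

```text
clock: 15.08
eef_pos: [0.5711, 0.1603, 0.1582]
tool_rot: [0.977, 0.214, -0.0, 0.0]
ft_force: [0.2, -0.2, 0.4]
grip_width: 0.0598
```

```bash
python3 st.py;  python3 - <<'E'
from h import *
save("scene","s4",(290,160,400,250),7)
E
```

```text
t 15.07 q [ 0.274  0.463  0.134  1.242 -0.     2.983] p [571.14 160.27 158.15] yaw 0.432 F [ 0.25 -0.18  0.39] M [ 0.021 -0.013 -0.037] w 59.78
```

View pics/s4.png

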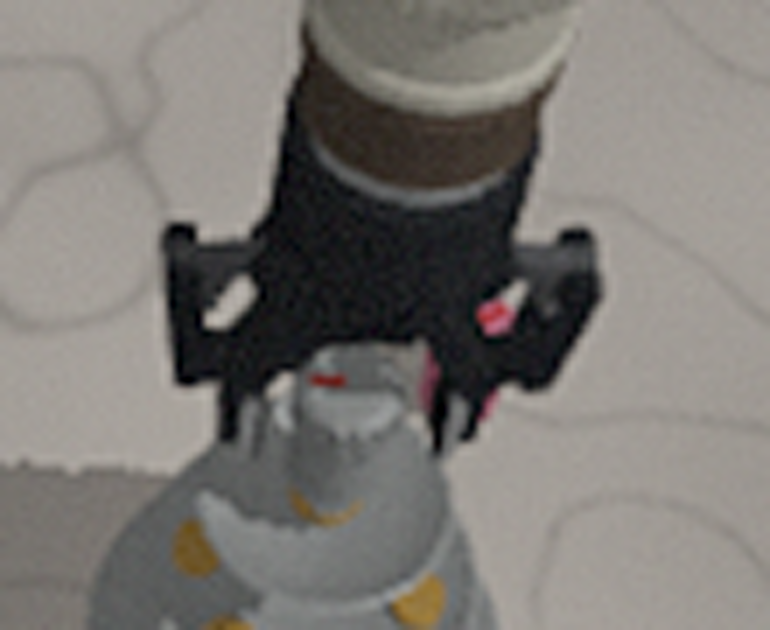

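The mark has turned to (325,380) in the crop, so the cap follows the wrist. I'll regrasp gently.

>>> send_rows([
  [[0.1, -0.04, 0, 0, 4.4], [0.1, -0.04, 0, 0, 4.1], [0.1, -0.04, 0, 0, 3.95], [0.1, -0.04, 0, 0, 3.85]],
])

```text
clock: 15.62
eef_pos: [0.5723, 0.1601, 0.1586]
tool_rot: [0.977, 0.214, -0.0, -0.0]
ft_force: [-0.3, 1.0, 0.4]
grip_width: 0.0387
```

```bash
python3 st.py
```

```text
t 15.62 q [0.273 0.465 0.137 1.244 0.    2.982] p [572.29 160.09 158.57] yaw 0.432 F [-0.26  1.    0.42] M [0.101 0.06  0.002] w 38.7
```

>>> send_rows([
  [[-0.01, 0.02, 0.02, 0, 3.7], [-0.01, 0.02, 0.04, 0, 3.4], [-0.01, 0.02, 0.04, 0, 3.0]],
])

```text
clock: 16.0
eef_pos: [0.5722, 0.1602, 0.1589]
tool_rot: [0.977, 0.214, -0.0, -0.0]
ft_force: [-1.5, 1.0, 0.1]
grip_width: 0.0367
```

```bash
python3 st.py
```

```text
t 16.0 q [0.273 0.464 0.138 1.244 0.    2.983] p [572.23 160.19 158.88] yaw 0.432 F [-1.46  1.    0.06] M [ 0.127  0.09  -0.002] w 36.71
```

>>> send_rows([
  [[-0.02, 0.02, 0.015, 0.13, 3.0], [-0.03, 0.02, 0.03, 0.26, 3.0], [-0.03, 0.02, 0.045, 0.4, 3.0], [-0.03, 0.02, 0.06, 0.5, 3.0]],
])

```text
clock: 16.5
eef_pos: [0.572, 0.16, 0.1597]
tool_rot: [0.893, 0.451, -0.0, 0.0]
ft_force: [-1.5, 0.3, 1.4]
grip_width: 0.0366
```

```bash
python3 st.py
```

```text
t 16.5 q [ 0.273  0.463  0.138  1.246 -0.     2.48 ] p [571.95 160.02 159.75] yaw 0.935 F [-1.48  0.27  1.41] M [ 0.016  0.182 -0.059] w 36.6
```

>>> send_rows([
  [[-0.02, 0, 0.02, 0.13, 3.0], [-0.03, 0, 0.04, 0.26, 3.0], [-0.03, 0, 0.055, 0.4, 3.0], [-0.03, 0, 0.07, 0.5, 3.0]],
])

```text
clock: 17.0
eef_pos: [0.5719, 0.1604, 0.1607]
tool_rot: [0.753, 0.658, 0.0, 0.0]
ft_force: [0.1, 1.8, 1.3]
grip_width: 0.0366
```

```bash
python3 st.py
```

```text
t 17.0 q [0.273 0.462 0.139 1.247 0.    1.98 ] p [571.94 160.38 160.71] yaw 1.435 F [0.13 1.84 1.29] M [ 0.169  0.096 -0.026] w 36.56
```

Total is about 5.9 rad. I'll carry on at the same rate, checking after each half radian.

>>> send_rows([
  [[-0.02, 0.02, 0.02, 0.13, 3.0], [-0.03, 0.03, 0.035, 0.26, 3.0], [-0.04, 0.03, 0.05, 0.4, 3.0], [-0.05, 0.02, 0.065, 0.5, 3.0]],
])

```text
clock: 17.5
eef_pos: [0.5714, 0.1607, 0.1615]
tool_rot: [0.567, 0.824, 0.001, 0.0]
ft_force: [-1.0, 1.0, 3.1]
grip_width: 0.037
```

```bash
python3 st.py
```

```text
t 17.5 q [0.274 0.461 0.139 1.248 0.    1.48 ] p [571.37 160.73 161.55] yaw 1.935 F [-0.97  0.95  3.1 ] M [ 0.219  0.217 -0.003] w 36.99
```

>>> send_rows([
  [[-0.03, 0, 0.025, 0.13, 3.0], [-0.05, 0, 0.05, 0.26, 3.0], [-0.06, 0, 0.07, 0.4, 3.0]],
])

```text
clock: 17.88
eef_pos: [0.5708, 0.1606, 0.1622]
tool_rot: [0.392, 0.92, 0.0, 0.0]
ft_force: [-1.2, 0.6, 2.7]
grip_width: 0.0368
```

```bash
python3 st.py
```

```text
t 17.88 q [0.274 0.459 0.138 1.249 0.    1.08 ] p [570.76 160.59 162.24] yaw 2.336 F [-1.16  0.59  2.75] M [ 0.113  0.306 -0.006] w 36.76
```

>>> send_rows([
  [[-0.03, -0.01, 0.02, 0.13, 3.0], [-0.05, -0.02, 0.04, 0.26, 3.0], [-0.06, -0.03, 0.06, 0.4, 3.0]],
])

```text
clock: 18.25
eef_pos: [0.5703, 0.1602, 0.1629]
tool_rot: [0.201, 0.98, 0.0, 0.001]
ft_force: [-0.5, 0.2, 4.3]
grip_width: 0.0362
```

```bash
python3 st.py
```

```text
t 18.25 q [ 0.274  0.457  0.137  1.25  -0.     0.679] p [570.27 160.19 162.9 ] yaw 2.736 F [-0.45  0.23  4.28] M [ 0.098  0.168 -0.039] w 36.23
```

>>> send_rows([
  [[-0.02, -0.02, 0.04, 0.13, 3.0], [-0.04, -0.04, 0.065, 0.26, 3.0], [-0.05, -0.05, 0.09, 0.4, 3.0]],
])

```text
clock: 18.62
eef_pos: [0.5699, 0.1596, 0.1638]
tool_rot: [0.003, 1.0, -0.0, 0.001]
ft_force: [-0.4, -0.8, 2.9]
grip_width: 0.037
```

```bash
python3 st.py
```

```text
t 18.62 q [ 0.273  0.456  0.137  1.251 -0.     0.279] p [569.93 159.62 163.76] yaw 3.136 F [-0.41 -0.78  2.85] M [0.055 0.017 0.024] w 36.98
```

>>> send_rows([
  [[-0.01, -0.02, 0.02, 0.13, 3.0], [-0.02, -0.04, 0.04, 0.26, 3.0], [-0.02, -0.05, 0.06, 0.4, 3.0]],
])

```text
clock: 19.0
eef_pos: [0.5699, 0.1591, 0.1645]
tool_rot: [-0.196, 0.981, -0.0, 0.001]
ft_force: [0.2, 0.2, 3.1]
grip_width: 0.0365
```

```bash
python3 st.py
```

```text
t 19.0 q [ 2.720e-01  4.550e-01  1.370e-01  1.252e+00 -1.000e-03 -1.220e-01] p [569.87 159.07 164.47] yaw 3.536 F [0.16 0.22 3.11] M [-0.041  0.001 -0.037] w 36.54
```

>>> send_rows([
  [[0, -0.02, 0.02, 0.13, 3.0], [0, -0.04, 0.04, 0.26, 3.0], [0, -0.05, 0.06, 0.4, 3.0]],
])

```text
clock: 19.38
eef_pos: [0.57, 0.1586, 0.1651]
tool_rot: [-0.387, 0.922, -0.0, 0.001]
ft_force: [0.4, -0.3, 2.3]
grip_width: 0.0368
```

```bash
python3 st.py
```

```text
t 19.38 q [ 2.720e-01  4.540e-01  1.380e-01  1.253e+00 -1.000e-03 -5.230e-01] p [569.96 158.56 165.11] yaw 3.936 F [ 0.36 -0.34  2.32] M [ 0.023 -0.007  0.012] w 36.82
```

>>> send_rows([
  [[0, -0.01, 0.02, 0.13, 3.0], [0, -0.02, 0.04, 0.26, 3.0], [0, -0.02, 0.065, 0.4, 3.0]],
])

```text
clock: 19.75
eef_pos: [0.57, 0.1582, 0.1657]
tool_rot: [-0.562, 0.827, -0.001, 0.001]
ft_force: [-0.4, 0.3, 2.0]
grip_width: 0.0364
```

```bash
python3 st.py
```

```text
t 19.75 q [ 2.710e-01  4.540e-01  1.390e-01  1.254e+00 -1.000e-03 -9.230e-01] p [569.99 158.23 165.72] yaw 4.336 F [-0.38  0.3   2.03] M [-0.077 -0.036  0.045] w 36.36
```

>>> send_rows([
  [[0, -0.01, 0.01, 0.13, 3.0], [0, -0.02, 0.03, 0.26, 3.0], [0, -0.02, 0.04, 0.4, 3.0]],
])

```text
clock: 20.12
eef_pos: [0.5702, 0.1578, 0.1662]
tool_rot: [0.715, -0.699, 0.001, -0.001]
ft_force: [1.0, -0.5, 2.1]
grip_width: 0.0367
```

```bash
python3 st.py
```

```text
t 20.12 q [ 2.710e-01  4.530e-01  1.390e-01  1.255e+00 -1.000e-03 -1.324e+00] p [570.18 157.81 166.16] yaw -1.547 F [ 1.05 -0.48  2.15] M [-0.143 -0.2    0.02 ] w 36.7
```

>>> send_rows([
  [[0, -0.01, 0.01, 0.13, 3.0], [0, -0.02, 0.03, 0.26, 3.0], [0, -0.02, 0.04, 0.4, 3.0]],
])

```text
clock: 20.5
eef_pos: [0.5707, 0.1577, 0.1667]
tool_rot: [0.84, -0.543, 0.002, -0.001]
ft_force: [2.6, -1.1, 2.8]
grip_width: 0.0371
```

```bash
python3 st.py
```

```text
t 20.5 q [ 0.27   0.453  0.141  1.255 -0.002 -1.724] p [570.75 157.65 166.74] yaw -1.147 F [ 2.57 -1.12  2.79] M [-0.153 -0.439 -0.052] w 37.09
```

>>> send_rows([
  [[0.03, -0.01, 0.02, 0.13, 3.0], [0.05, -0.01, 0.04, 0.26, 3.0], [0.06, -0.01, 0.06, 0.4, 3.0], [0.07, -0.01, 0.08, 0.55, 3.0], [0.08, -0.01, 0.1, 0.7, 3.0]],
])

```text
clock: 21.12
eef_pos: [0.5717, 0.158, 0.1678]
tool_rot: [0.975, -0.222, 0.002, -0.001]
ft_force: [1.8, 0.1, 2.1]
grip_width: 0.0367
```

```bash
python3 st.py
```

```text
t 21.12 q [ 2.700e-01  4.540e-01  1.450e-01  1.258e+00 -1.000e-03 -2.425e+00] p [571.7  157.96 167.78] yaw -0.447 F [1.84 0.08 2.13] M [ 0.136 -0.452 -0.002] w 36.73
```

>>> send_rows([
  [[0, 0, 0.03, 0, 3.0], [0, 0, 0.06, 0, 3.0]],
])

```text
clock: 21.38
eef_pos: [0.5714, 0.1581, 0.1679]
tool_rot: [0.974, -0.225, 0.001, -0.001]
ft_force: [4.5, 1.2, 1.0]
grip_width: 0.0369
```

```bash
python3 st.py
```

```text
t 21.38 q [ 0.27   0.454  0.145  1.259 -0.    -2.418] p [571.41 158.06 167.9 ] yaw -0.454 F [4.53 1.2  0.97] M [ 0.101 -0.965 -0.006] w 36.92
```

>>> send_rows([
  [[0.08, 0.02, 0, 0, 3.0], [0.08, 0.02, 0, 0, 3.0]],
])

```text
clock: 21.62
eef_pos: [0.5714, 0.1581, 0.1677]
tool_rot: [0.975, -0.224, 0.001, -0.0]
ft_force: [4.3, -0.5, 3.6]
grip_width: 0.0366
```

```bash
python3 st.py;  python3 - <<'E'
from h import *
save("scene","s5",(290,150,400,240),7)
E
```

```text
t 21.62 q [ 0.27   0.455  0.147  1.261 -0.    -2.419] p [571.4  158.15 167.73] yaw -0.452 F [ 4.25 -0.51  3.6 ] M [ 0.048 -0.79  -0.031] w 36.57
```

View pics/s5.png

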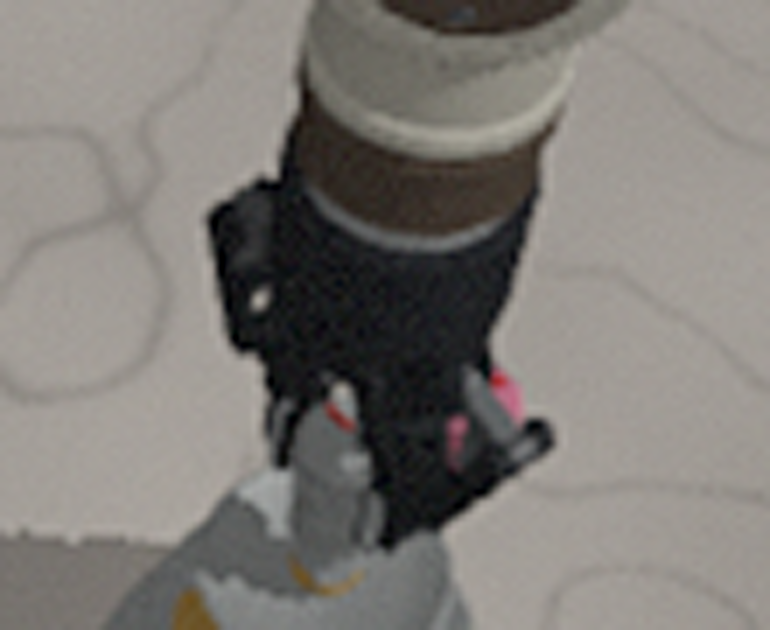

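>>> send_rows([
  [[0, 0, 0, 0, 3.0]],
])

```text
clock: 21.8
eef_pos: [0.5713, 0.1582, 0.1677]
tool_rot: [0.975, -0.224, 0.001, -0.0]
ft_force: [3.2, -0.4, 3.2]
grip_width: 0.0367
```

```bash
python3 st.py
```

```text
t 21.8 q [ 0.27   0.455  0.147  1.261 -0.    -2.42 ] p [571.33 158.17 167.69] yaw -0.452 F [ 3.17 -0.41  3.22] M [ 0.019 -0.872  0.035] w 36.69
```

>>> send_rows([
  [[0.03, 0, 0, 0, 3.0]],
])

```text
clock: 21.92
eef_pos: [0.5714, 0.1581, 0.1676]
tool_rot: [0.975, -0.224, 0.0, -0.0]
ft_force: [3.1, -1.5, 2.4]
grip_width: 0.0371
```

```bash
python3 st.py
```

```text
t 21.93 q [ 0.27   0.456  0.148  1.262 -0.    -2.42 ] p [571.38 158.13 167.63] yaw -0.452 F [ 3.1  -1.54  2.42] M [-0.077 -0.787 -0.014] w 37.09
```

>>> send_rows([
  [[0.06, -0.02, 0.02, 0.13, 3.0], [0.08, -0.02, 0.03, 0.26, 3.0], [0.08, -0.02, 0.04, 0.4, 3.0], [0.08, -0.02, 0.04, 0.4, 3.0]],
])

```text
clock: 22.42
eef_pos: [0.5719, 0.1584, 0.168]
tool_rot: [1.0, -0.026, 0.0, -0.0]
ft_force: [2.9, 1.2, 4.8]
grip_width: 0.0366
```

```bash
python3 st.py
```

```text
t 22.43 q [ 2.700e-01  4.570e-01  1.510e-01  1.264e+00  1.000e-03 -2.819e+00] p [571.93 158.43 168.  ] yaw -0.053 F [2.93 1.23 4.76] M [ 0.219 -0.69   0.027] w 36.57
```

>>> send_rows([
  [[0.04, 0, 0.05, 0, 3.0], [0.06, 0, 0.1, 0, 3.0], [0.06, 0, 0.1, 0, 3.0]],
])

```text
clock: 22.8
eef_pos: [0.572, 0.1584, 0.1682]
tool_rot: [1.0, -0.026, -0.001, -0.0]
ft_force: [2.1, 2.7, 1.2]
grip_width: 0.0366
```

```bash
python3 st.py
```

```text
t 22.8 q [ 2.700e-01  4.590e-01  1.530e-01  1.267e+00  1.000e-03 -2.820e+00] p [571.98 158.36 168.17] yaw -0.052 F [2.1  2.74 1.17] M [ 0.606 -0.443  0.055] w 36.57
```

>>> send_rows([
  [[0.03, 0.04, 0, 0, 3.0], [0.04, 0.06, 0, 0, 3.0], [0.04, 0.06, 0, 0, 3.0]],
])

```text
clock: 23.18
eef_pos: [0.5722, 0.1584, 0.1682]
tool_rot: [1.0, -0.026, -0.001, 0.0]
ft_force: [0.4, 1.5, 1.2]
grip_width: 0.0364
```

```bash
python3 st.py
```

```text
t 23.18 q [ 0.27   0.459  0.155  1.268  0.    -2.82 ] p [572.18 158.44 168.24] yaw -0.051 F [0.36 1.54 1.16] M [0.381 0.094 0.008] w 36.38
```

>>> send_rows([
  [[0, 0, 0.03, 0, 3.0], [0, 0, 0.05, 0, 3.0], [0, 0, 0.05, 0, 3.0]],
])

```text
clock: 23.55
eef_pos: [0.5726, 0.1584, 0.1691]
tool_rot: [1.0, -0.026, -0.0, 0.0]
ft_force: [-1.4, 1.0, 1.2]
grip_width: 0.037
```

```bash
python3 st.py
```

```text
t 23.55 q [ 0.27   0.459  0.156  1.269 -0.    -2.82 ] p [572.56 158.36 169.13] yaw -0.051 F [-1.4   0.96  1.22] M [0.191 0.298 0.077] w 36.97
```

With the lateral load gone the cap rises freely, so it had only been jammed by friction. I'll keep lifting in small steps.

>>> send_rows([
  [[-0.02, 0.02, 0.04, 0, 3.0], [-0.03, 0.02, 0.08, 0, 3.0], [-0.03, 0.02, 0.08, 0, 3.0]],
])

```text
clock: 23.92
eef_pos: [0.5727, 0.1584, 0.1701]
tool_rot: [1.0, -0.026, 0.0, 0.0]
ft_force: [-1.6, -0.9, 0.6]
grip_width: 0.0368
```

```bash
python3 st.py
```

```text
t 23.93 q [ 2.70e-01  4.58e-01  1.57e-01  1.27e+00 -1.00e-03 -2.82e+00] p [572.66 158.44 170.05] yaw -0.052 F [-1.61 -0.94  0.56] M [-0.206  0.215  0.023] w 36.78
```

>>> send_rows([
  [[0, 0.02, 0.05, 0, 3.0], [0, 0.02, 0.1, 0, 3.0], [0, 0.02, 0.1, 0, 3.0]],
])

```text
clock: 24.3
eef_pos: [0.5728, 0.1591, 0.1707]
tool_rot: [1.0, -0.026, -0.0, -0.0]
ft_force: [-0.1, -0.4, -0.6]
grip_width: 0.0366
```

```bash
python3 st.py
```

```text
t 24.3 q [ 0.271  0.458  0.159  1.272  0.    -2.819] p [572.76 159.06 170.74] yaw -0.051 F [-0.12 -0.39 -0.57] M [0.032 0.069 0.042] w 36.61
```

Fz is now −0.6 N, which is just the cap's weight, so it is free. I'll lift it straight off the stud.

>>> send_rows([
  [[0, 0, 0.1, 0, 3.0], [0, 0, 0.25, 0, 3.0], [0, 0, 0.45, 0, 3.0], [0, 0, 0.7, 0, 3.0]],
])

```text
clock: 24.8
eef_pos: [0.5727, 0.159, 0.1782]
tool_rot: [1.0, -0.026, 0.0, -0.0]
ft_force: [-0.7, -0.4, -0.9]
grip_width: 0.0368
```

```bash
python3 st.py
```

```text
t 24.8 q [ 0.271  0.453  0.172  1.289  0.    -2.819] p [572.7  159.01 178.21] yaw -0.051 F [-0.7  -0.36 -0.89] M [0.012 0.052 0.026] w 36.84
```

>>> send_rows([
  [[0, 0, 0.4, 0, 3.0], [0, 0, 1, 0, 3.0], [0, 0, 2, 0, 3.0], [0, 0, 3.5, 0, 3.0], [0, 0, 5, 0, 3.0], [0, 0, 5, 0, 3.0]],
])

```text
clock: 25.55
eef_pos: [0.5738, 0.1593, 0.2304]
tool_rot: [1.0, -0.026, 0.002, -0.001]
ft_force: [-0.2, 0.2, -0.7]
grip_width: 0.037
```

```bash
python3 st.py;  python3 - <<'E'
from h import *
save("scene","s6",(270,100,400,250),5)
E
```

```text
t 25.55 q [ 0.271  0.431  0.273  1.409 -0.    -2.819] p [573.82 159.31 230.35] yaw -0.051 F [-0.19  0.2  -0.75] M [ 0.006 -0.009  0.042] w 36.97
```

View pics/s6.png

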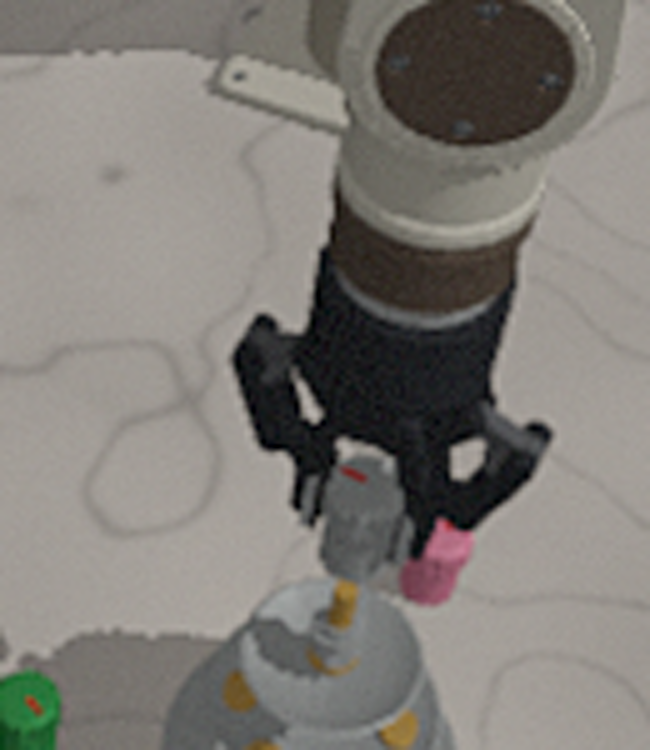

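The cap is held upright and clear of the stud: it sits at about (360,515) in the crop, with the plunger below at (345,605). Next I'll carry it to the bowl, unwinding the wrist on the way.

>>> send_rows([
  [[0, -1, 0, -0.15, 3.0], [-0.3, -4, 0, -0.3, 3.0], [-0.6, -8, 0, -0.45, 3.0], [-1, -12, 0, -0.6, 3.0], [-1.5, -16, 0, -0.75, 3.0], [-2, -20, 0, -0.9, 3.0], [-2.4, -24, 0, -1.05, 3.0], [-2.8, -27.5, 0, -1.2, 3.0], [-3.1, -30, 0, -1.3, 3.0], [-3.2, -30.9, 0, -1.3, 3.0], [-3.2, -30.9, 0, -1.3, 3.0]],
])

```text
clock: 26.98
eef_pos: [0.5405, -0.15, 0.2276]
tool_rot: [0.78, -0.625, -0.0, -0.0]
ft_force: [0.4, 0.6, -0.1]
grip_width: 0.0366
```

```bash
python3 st.py;  python3 - <<'E'
from h import *
save("scene","s7",(160,100,320,250),5); save("top","t7",(270,140,420,270),5)
E
```

```text
t 26.98 q [-0.271  0.365  0.167  1.374  0.    -2.062] p [ 540.46 -149.99  227.59] yaw -1.351 F [ 0.38  0.56 -0.08] M [-0.02   0.031  0.054] w 36.59
```

View pics/s7.png

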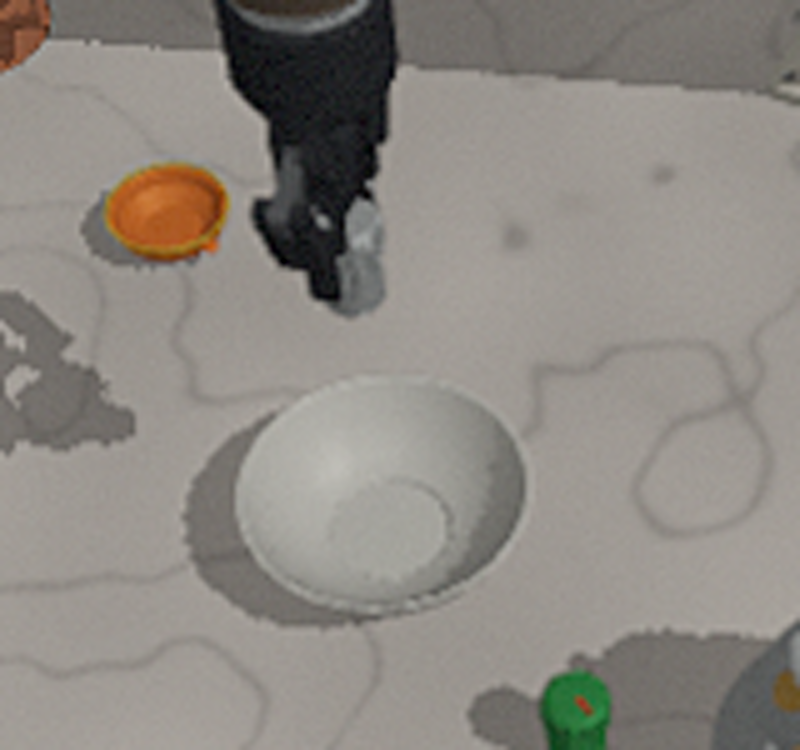

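>>> send_rows([
  [[0.1, 0, -3, 0, 3.0], [0.1, 0, -7, 0, 3.0], [0.1, 0, -11, 0, 3.0], [0.1, 0, -14.5, 0, 3.0], [0.1, 0, -17, 0, 3.0], [0.1, 0, -18, 0, 3.0], [0.1, 0, -18, 0, 3.0]],
])

```text
clock: 27.95
eef_pos: [0.5416, -0.1492, 0.0478]
tool_rot: [0.781, -0.625, -0.0, 0.0]
ft_force: [0.3, -0.5, -1.2]
grip_width: 0.0363
```

```bash
python3 st.py;  python3 - <<'E'
from h import *
save("scene","s8",(190,140,290,240),6)
E
```

```text
t 27.95 q [-0.269  0.504 -0.113  0.955  0.    -2.06 ] p [ 541.59 -149.24   47.77] yaw -1.35 F [ 0.3  -0.53 -1.22] M [-0.035 -0.001 -0.04 ] w 36.29
```

View pics/s8.png

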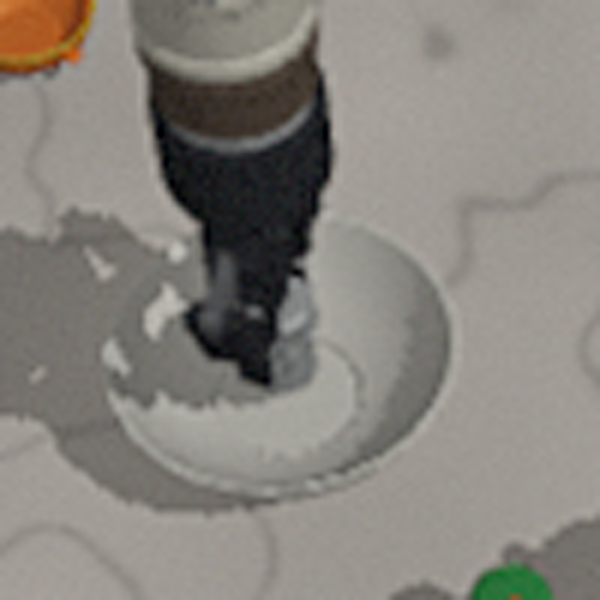

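>>> send_rows([
  [[0, 0, -0.5, 0, 3.0], [0, 0, -1, 0, 3.0], [0, 0, -1.4, 0, 3.0], [0, 0, -1.6, 0, 3.0], [0, 0, -1.7, 0, 3.0], [0, 0, -1.7, 0, 3.0]],
])

```text
clock: 28.75
eef_pos: [0.5416, -0.15, 0.0309]
tool_rot: [0.78, -0.625, -0.0, 0.0]
ft_force: [-0.0, -0.9, -0.8]
grip_width: 0.0369
```

```bash
python3 st.py
```

```text
t 28.75 q [-0.27   0.524 -0.131  0.916  0.    -2.06 ] p [ 541.63 -150.01   30.94] yaw -1.351 F [-0.04 -0.9  -0.81] M [ 0.018 -0.014 -0.021] w 36.88
```

>>> send_rows([
  [[0, 0, -0.05, 0, 3.0], [0, 0, -0.1, 0, 3.0], [0, 0, -0.15, 0, 3.0], [0, 0, -0.15, 0, 3.0]],
])

```text
clock: 29.25
eef_pos: [0.5416, -0.15, 0.0295]
tool_rot: [0.78, -0.625, -0.0, 0.0]
ft_force: [-0.1, -0.0, -1.3]
grip_width: 0.0367
```

```bash
python3 st.py
```

```text
t 29.25 q [-0.27   0.526 -0.133  0.913 -0.    -2.06 ] p [ 541.65 -149.98   29.47] yaw -1.351 F [-0.07 -0.03 -1.28] M [ 0.009  0.019 -0.013] w 36.71
```

>>> send_rows([
  [[0, 0, -0.05, 0, 3.0], [0, 0, -0.1, 0, 3.0], [0, 0, -0.1, 0, 3.0]],
])

```text
clock: 29.62
eef_pos: [0.5416, -0.15, 0.0284]
tool_rot: [0.78, -0.625, -0.0, 0.0]
ft_force: [-0.0, -0.0, -0.8]
grip_width: 0.0366
```

```bash
python3 st.py
```

```text
t 29.62 q [-0.27   0.527 -0.134  0.911 -0.    -2.06 ] p [ 541.62 -149.97   28.43] yaw -1.351 F [-0.03 -0.04 -0.75] M [0.032 0.027 0.013] w 36.57
```

>>> send_rows([
  [[0, 0, -0.05, 0, 3.0], [0, 0, -0.1, 0, 3.0], [0, 0, -0.1, 0, 3.0]],
])

```text
clock: 30.0
eef_pos: [0.5416, -0.15, 0.0275]
tool_rot: [0.78, -0.625, -0.0, 0.0]
ft_force: [-0.2, 0.1, -0.8]
grip_width: 0.0361
```

```bash
python3 st.py
```

```text
t 30.0 q [-0.27   0.528 -0.135  0.908  0.    -2.06 ] p [ 541.64 -149.99   27.46] yaw -1.351 F [-0.15  0.07 -0.84] M [-0.042 -0.044 -0.025] w 36.13
```

>>> send_rows([
  [[0, 0, -0.05, 0, 3.0], [0, 0, -0.07, 0, 3.0], [0, 0, -0.07, 0, 3.0]],
])

```text
clock: 30.38
eef_pos: [0.5417, -0.15, 0.0268]
tool_rot: [0.78, -0.625, 0.0, -0.0]
ft_force: [0.1, 1.0, -0.7]
grip_width: 0.0368
```

```bash
python3 st.py
```

```text
t 30.38 q [-0.27   0.529 -0.135  0.907  0.    -2.06 ] p [ 541.67 -150.01   26.8 ] yaw -1.351 F [ 0.08  1.03 -0.68] M [-0.009  0.033 -0.02 ] w 36.83
```

>>> send_rows([
  [[0, 0, -0.05, 0, 3.0], [0, 0, -0.07, 0, 3.0], [0, 0, -0.07, 0, 3.0]],
])

```text
clock: 30.75
eef_pos: [0.5417, -0.15, 0.0261]
tool_rot: [0.78, -0.625, -0.0, 0.0]
ft_force: [0.2, -0.3, -1.4]
grip_width: 0.0366
```

```bash
python3 st.py
```

```text
t 30.75 q [-0.27   0.53  -0.136  0.905 -0.    -2.06 ] p [ 541.65 -150.01   26.09] yaw -1.351 F [ 0.18 -0.32 -1.41] M [-0.034 -0.004  0.066] w 36.59
```

>>> send_rows([
  [[0, 0, -0.05, 0, 3.0], [0, 0, -0.07, 0, 3.0], [0, 0, -0.07, 0, 3.0]],
])

```text
clock: 31.12
eef_pos: [0.5417, -0.15, 0.0254]
tool_rot: [0.78, -0.625, -0.0, -0.0]
ft_force: [-0.0, -0.1, -0.2]
grip_width: 0.0366
```

```bash
python3 st.py
```

```text
t 31.12 q [-0.27   0.531 -0.137  0.904  0.    -2.06 ] p [ 541.67 -149.99   25.38] yaw -1.351 F [-0.04 -0.05 -0.15] M [-0.034 -0.029  0.044] w 36.63
```

>>> send_rows([
  [[0, 0, -0.03, 0, 3.0], [0, 0, -0.05, 0, 3.0], [0, 0, -0.05, 0, 3.0]],
])

```text
clock: 31.5
eef_pos: [0.5416, -0.15, 0.0249]
tool_rot: [0.78, -0.625, -0.0, 0.0]
ft_force: [-0.3, 0.2, -0.2]
grip_width: 0.0364
```

```bash
python3 st.py
```

```text
t 31.5 q [-0.27   0.531 -0.137  0.903 -0.    -2.06 ] p [ 541.64 -149.98   24.9 ] yaw -1.351 F [-0.35  0.21 -0.18] M [-0.041  0.069  0.03 ] w 36.4
```

>>> send_rows([
  [[0, 0, -0.03, 0, 3.0], [0, 0, -0.05, 0, 3.0], [0, 0, -0.05, 0, 3.0]],
])

```text
clock: 31.88
eef_pos: [0.5416, -0.15, 0.0244]
tool_rot: [0.78, -0.625, -0.0, 0.0]
ft_force: [-0.4, 0.2, -0.9]
grip_width: 0.0364
```

```bash
python3 st.py
```

```text
t 31.88 q [-0.27   0.532 -0.138  0.901 -0.    -2.06 ] p [ 541.63 -150.     24.39] yaw -1.351 F [-0.44  0.25 -0.85] M [ 0.048 -0.027  0.034] w 36.43
```

>>> send_rows([
  [[0, 0, -0.05, 0, 3.0], [0, 0, -0.08, 0, 3.0], [0, 0, -0.08, 0, 3.0]],
])

```text
clock: 32.25
eef_pos: [0.5417, -0.15, 0.0236]
tool_rot: [0.78, -0.625, -0.0, -0.0]
ft_force: [0.2, 0.1, -1.3]
grip_width: 0.0368
```

```bash
python3 st.py;  python3 - <<'E'
from h import *
save("scene","s9",(190,140,290,240),6)
E
```

```text
t 32.25 q [-0.27   0.533 -0.138  0.9    0.    -2.06 ] p [ 541.67 -149.99   23.58] yaw -1.351 F [ 0.18  0.07 -1.27] M [ 0.022 -0.013  0.047] w 36.82
```

View pics/s9.png

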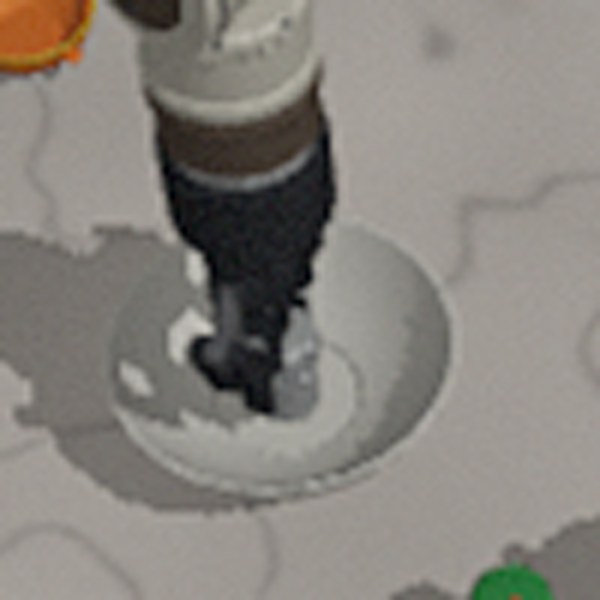

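```bash
python3 - <<'E'
from h import *
for z in(.005,.008,.012,.016):
    print(z,(((proj("scene",[[.5417+.0165*np.cos(a),-.15+.0165*np.sin(a),z] for a in (0.0,.52,1.0)]))-[190,140])*6+3).round().tolist())
E
```

```text
0.005 [[267.0, 422.0], [284.0, 425.0], [299.0, 421.0]]
0.008 [[266.0, 419.0], [283.0, 421.0], [299.0, 417.0]]
0.012 [[265.0, 414.0], [282.0, 416.0], [298.0, 412.0]]
0.016 [[265.0, 409.0], [282.0, 412.0], [297.0, 408.0]]
```

>>> send_rows([
  [[0, 0, -0.05, 0, 3.0], [0, 0, -0.1, 0, 3.0], [0, 0, -0.1, 0, 3.0]],
])

```text
clock: 32.67
eef_pos: [0.5418, -0.1501, 0.0235]
tool_rot: [0.78, -0.625, 0.0, -0.0]
ft_force: [-2.1, 0.6, 4.7]
grip_width: 0.0368
```

```bash
python3 st.py
```

```text
t 32.67 q [-0.27   0.533 -0.139  0.899 -0.    -2.06 ] p [ 541.76 -150.12   23.45] yaw -1.351 F [-2.06  0.59  4.65] M [ 0.068  0.457 -0.013] w 36.84
```

Contact: Fz went from −1 to +4.7 N and z stopped at 23.5 mm. I'll ease off and open.

>>> send_rows([
  [[0, 0, 0.06, 0, 3.0], [0, 0, 0.06, 0, 3.0]],
])

```text
clock: 32.92
eef_pos: [0.5417, -0.1501, 0.0234]
tool_rot: [0.78, -0.625, 0.0, -0.0]
ft_force: [-1.5, 0.7, 3.5]
grip_width: 0.0365
```

```bash
python3 st.py
```

```text
t 32.92 q [-0.27   0.533 -0.139  0.899 -0.    -2.06 ] p [ 541.74 -150.1    23.44] yaw -1.351 F [-1.51  0.69  3.52] M [0.077 0.375 0.001] w 36.49
```

>>> send_rows([
  [[0, 0, 0, 0, 3.8], [0, 0, 0, 0, 4.2], [0, 0, 0, 0, 4.8], [0, 0, 0, 0, 5.4], [0, 0, 0, 0, 5.4]],
])

```text
clock: 33.55
eef_pos: [0.5417, -0.15, 0.0232]
tool_rot: [0.78, -0.625, -0.0, 0.0]
ft_force: [-0.7, 0.7, 0.5]
grip_width: 0.0537
```

```bash
python3 st.py
```

```text
t 33.55 q [-0.27   0.533 -0.139  0.899  0.    -2.06 ] p [ 541.66 -149.95   23.16] yaw -1.351 F [-0.73  0.68  0.52] M [-0.015  0.017 -0.029] w 53.71
```

Released with no forces left. I'll rise straight up and back away.

>>> send_rows([
  [[0, 0, 0.5, 0, 5.4], [0, 0, 2, 0, 5.4], [0, 0, 5, 0, 5.4], [0, 0, 9, 0, 5.4], [0, 0, 13, 0, 5.4], [0, 0, 17, 0, 5.4], [0, 0, 19, 0, 5.4]],
])

```text
clock: 34.42
eef_pos: [0.5429, -0.1503, 0.2176]
tool_rot: [0.78, -0.625, 0.003, -0.001]
ft_force: [0.4, 0.8, -0.4]
grip_width: 0.0541
```

>>> send_rows([
  [[-3, 0, 0, 0, 5.4], [-7, 0, 0, 0, 5.4], [-11, 0, 0, 0, 5.4], [-15, 0, 0, 0, 5.4], [-18, 0, 0, 0, 5.4], [-18, 0, 0, 0, 5.4]],
])

```text
clock: 35.17
eef_pos: [0.3602, -0.1499, 0.2145]
tool_rot: [0.78, -0.626, 0.001, -0.0]
ft_force: [0.5, 0.1, -0.2]
grip_width: 0.0537
```

```bash
python3 st.py;  python3 - <<'E'
from h import *
save("scene","s10"); 
im=save("top","t10",(270,140,420,270),5)
cv2.imwrite("pics/t10f.png",im[:,:,::-1])
import cv2
for n,a,b in(("top","top0","t10f"),("scene","scene0","s10")):
    d=cv2.absdiff(cv2.imread(f"pics/{a}.png"),cv2.imread(f"pics/{b}.png")).max(2)
    cv2.imwrite(f"pics/d_{n}.png",np.minimum(d*3.0,255).astype(np.uint8))
E
```

```text
t 35.17 q [-0.394  0.03  -0.286  1.252 -0.    -2.183] p [ 360.17 -149.9   214.54] yaw -1.353 F [ 0.46  0.12 -0.18] M [-0.009 -0.02  -0.046] w 53.72
```

View pics/t10.png

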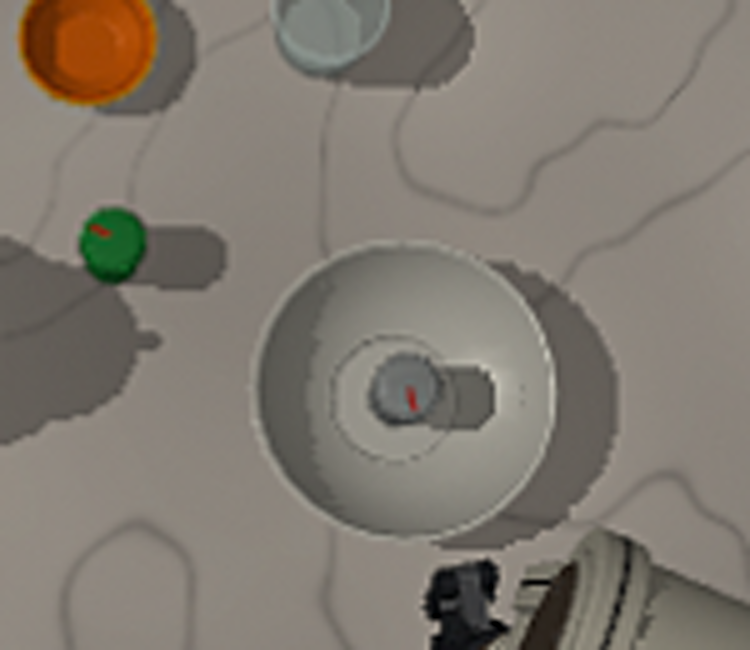

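View pics/s10.png

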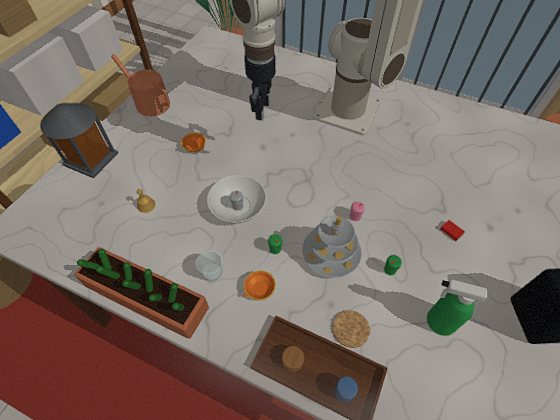

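View pics/d_scene.png

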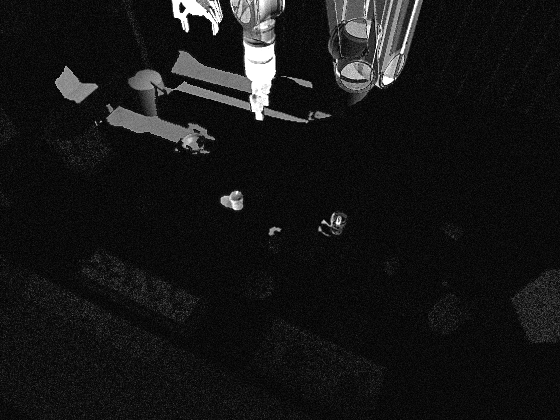

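The cap stands upright in the middle of the bowl, at (236,199) in the scene view and about (351,218) in the top view. The difference picture shows nothing else moved.

```bash
python3 - <<'E'
from workcell import bot
print(bot.job_done(), bot.get_obs()["clock"])
E
```

```text
the job is handed in; nothing more can be done
the job is handed in; nothing more can be done
```

The cap is off the stand and standing upright, open end down, in the middle of the white bowl. I handed the job in at about 35 s of the 72 s allowed; the hand-in reports no verdict.

- **Unscrewing:** I turned the grey cap anticlockwise in two grips, about 4.9 rad then 5.8 rad, following a climb of roughly 9–10 mm per turn. I let go only once, before one full turn, and held the cap as it came free.
- **Forces on the thread:** Vertical readings stayed between about −1 and +7 N. Near the end I pressed down up to about 3 N more than the spring pushed up.
- **Sticking near the end:** At about 1.7 turns a test lift did not move freely, and sideways force reached about 4.5 N, just under the 5 N limit. Once I re-centred the gripper the force fell away and the cap rose freely, so I think it was friction rather than thread. I could not measure the force at the thread directly.
- **Setting down:** The cap touched the bowl floor with about 5 N, and I let go after easing off. The last pictures show it centred in the bowl, the robot clear, and the bowl, diyas and other things where they were.

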